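# Stack tins and cartons for a food parcel

## Robot

A 6-joint arm with a two-finger parallel gripper is mounted at the origin on the work surface. World frame = base frame: x ahead of the robot, y to its left, z up, the work surface at z = 0. Lengths are in mm, angles in rad, forces in N, time in s.
With the tool pointing down it reaches from about 275 to 1000 mm from the base axis. Payload 8.4 kg.
Tool frame: the origin (TCP) lies between the finger pads; the fingertips stand 17 mm ahead of it and the grasp point (between the pads) lies 2 mm behind it; z points along the fingers, x is the direction in which the jaws open and shut, and the axes are right-handed (so a half turn about z gives the same grasp; the last joint's range is limited). The gripper opens to 85 mm and grips with 20 to 120 N. Pads are 22 mm wide; open, the fingers measure 114 mm over their backs; the gripper's body (76 mm by 85 mm) begins 54 mm behind the grasp point. The pads swing forward as they close: fully open they stand 13 mm farther back than shut.
Start: joints at [1.257, 0.353, 1.633, -0, 1.155, -0.002], TCP at [191.731, 594.867, 215.081] pointing down, gripper open.
Joint ranges: [-2.63, 2.63], [-0.92, 2.1], [0.06, 2.66], [-1.3, 4.44], [0, 2.69], [-3.02, 3.02]. Speed limits (rad/s): [2.22, 2.22, 2.79, 3.14, 3.14, 3.14].

## Interface

Orientations are given as a unit quaternion [w, x, y, z].
In Python, from workcell import ctrl gives the robot as it stands. The module is installed in compiled form; this text tells all that it offers. Calls block until the motion is done:
- ctrl.movep(position, orientation): joint-space move of the TCP to a pose.
- ctrl.movel(position, rotation=None, velocity=150): straight line of the TCP; rotation=None keeps the orientation; velocity is the mean speed in mm/s.
- ctrl.set_joints(angles): joint-space move.
- ctrl.set_gripper(opening, effort=None): opening from 0.0 (shut) to 1.0 (fully open); effort is the grip in N (None keeps the last); returns when the fingers have stopped.
- ctrl.sleep(seconds).
- ctrl.ik(position, orientation): joint angles nearest the present ones, or None.
- ctrl.observe(): the state.
- ctrl.get_image(name): name is "side" or "top"; returns a dict with "img" (480x640x3 uint8, blue, green, red), "vertical_fov" (degrees; the focal length in pixels is half the picture's height over the tangent of half this angle, whatever the lens; pixels are square), "cx", "cy" (the principal point, pixels), "dist" ([k1, k2, p1, p2, k3] as OpenCV has them; the pictures are not rectified), "extrinsics" (4x4, takes a point from world to camera coordinates). Camera axes: x right, y up, looking along -z (the intrinsics and any distortion apply to the point x, -y, -z); pixel columns grow to the right and rows downward; lengths in mm; the calibration is good to about 2 mm. A picture is of the moment at which its call begins. There is no depth.
A pose or a line that the arm cannot do raises ctrl.MotionError and nothing moves.
- ctrl.hand_in(): hands the job in, once; it reports no verdict.
The state is a dict: "time_s": time; "qpos": joint angles; "joint_vel": joint speeds; "tau": joint torques, N m; "tcp_pos": TCP position; "eef_rot": TCP orientation; "ft_force": force on the tool from outside, world axes, zero at the start; "moment": the same for the moment, N m; "finger_gap": opening from 0.0 (shut) to 1.0 (fully open).
Only numpy, scipy, OpenCV 4.12 (cv2) and the standard library are available. Lean on these libraries where they do the work, as an engineer would, in place of code of your own. Each camera call takes 0.05 s, during which the arm holds its last target.

## Task

Get this food parcel ready in two piles. In the middle of the square tray stack the three tins upright, widest at the bottom, then the middle one, narrowest on top, each centred on the one below; in the middle of the long tray lay the large carton flat and lengthways along the tray, with the small carton flat on top of it, centred and lying the same way. Do not disturb the jar, the bottle or the roll of tape.

Things in the scene. Friction and masses are not known exactly. Their poses are not given: they have to be found in the camera images.
- wide_tin_mid (a point): plain upright round steel tin with a blank brown paper band, the widest of the three tins: 64 mm across, 45 mm high. The point is its centre, 22.5 mm above its underside; z up.
- middle_tin_mid (a point): plain upright round steel tin with a blank brown paper band, the middle-sized of the three tins: 52 mm across, 50 mm high. The point is its centre, 25 mm above its underside; z up.
- narrow_tin_mid (a point): plain upright round steel tin with a blank brown paper band, the narrowest of the three tins: 40 mm across, 40 mm high. The point is its centre, 20 mm above its underside; z up.
- large_carton_mid (a point): plain cardboard carton lying flat, the larger of the two: 120 mm long (its x), 64 mm wide (its y), 40 mm high. The point is its centre, 20 mm above its underside; z up.
- small_carton_mid (a point): plain cardboard carton lying flat, the smaller of the two: 80 mm long (its x), 44 mm wide (its y), 40 mm high. The point is its centre, 20 mm above its underside; z up.
- square_tray_floor (a point): square shallow wooden tray, fixed to the table, 140 x 140 mm outside, floor 4 mm thick, with a rim 4 mm thick that rises 6 mm above the floor. The point is the middle of the top of its floor, 4 mm above the table; x and y along its sides, z up.
- long_tray_floor (a point): oblong shallow wooden tray, fixed to the table, 210 mm long (its x) and 124 mm wide (its y) outside, floor 4 mm thick, with a rim 4 mm thick that rises 6 mm above the floor. The point is the middle of the top of its floor, 4 mm above the table; z up.
- jar: loose amber glass jar with a steel lid and blank label, 68 mm across, 100 mm high; origin at the centre of its underside. Not part of the job: leave it alone.
- bottle: loose green glass bottle with a white cap and blank label, 64 mm across, 170 mm high; origin at the centre of its underside. Not part of the job: leave it alone.
- tape_roll: loose roll of brown paper tape lying flat, a ring 70 mm across outside with a 52 mm hole, 25 mm high; origin at the centre of its underside. Not part of the job: leave it alone.
Not all that is in view belongs to the job. What is shaped like the part that bears narrow_tin_mid but blue or green is not meant.

How it is judged (in metres and radians):
At the end, for the whole second after the job is handed in: Tins centred: wide within 15 mm of the square tray's middle, each other within 10 mm of the one below. Large carton within 15 mm of the long tray's middle, small within 12 mm of the large, each along the one below within 15 degrees. All seated within 5 mm, level within 0.1 rad, released, still (horizontal distance between wide_tin_mid and square_tray_floor below 0.015 m and z of wide_tin_mid in the frame of square_tray_floor between 0.0175 and 0.0275 m and angle between each of wide_tin_mid, middle_tin_mid, narrow_tin_mid, large_carton_mid, small_carton_mid's own z axis and vertical below 0.1 rad and horizontal distance between middle_tin_mid and wide_tin_mid below 0.01 m and z of middle_tin_mid in the frame of wide_tin_mid between 0.0425 and 0.0525 m and horizontal distance between narrow_tin_mid and middle_tin_mid below 0.01 m and z of narrow_tin_mid in the frame of middle_tin_mid between 0.04 and 0.05 m and horizontal distance between large_carton_mid and long_tray_floor below 0.015 m and z of large_carton_mid in the frame of long_tray_floor between 0.015 and 0.025 m and angle between the x axis of large_carton_mid and the x axis of long_tray_floor, either way round below 0.26 rad and horizontal distance between small_carton_mid and large_carton_mid below 0.012 m and z of small_carton_mid in the frame of large_carton_mid between 0.035 and 0.045 m and angle between the x axis of small_carton_mid and the x axis of large_carton_mid, either way round below 0.26 rad and linear speed of each of wide_tin, middle_tin, narrow_tin, large_carton, small_carton below 0.02 m/s); the robot touches nothing.
It fails at once if the jar is moved by more than 25 mm or tipped (distance of jar from where it was at the start of the episode above 0.025 m or angle between jar's own z axis and vertical above 0.3 rad).
It fails at once if the bottle is moved by more than 25 mm or tipped (distance of bottle from where it was at the start of the episode above 0.025 m or angle between bottle's own z axis and vertical above 0.3 rad).
It fails at once if the tape roll is moved by more than 25 mm or tipped (distance of tape_roll from where it was at the start of the episode above 0.025 m or angle between tape_roll's own z axis and vertical above 0.3 rad).
It also fails if it takes over 134 s, if anything falls off the work surface, if the arm or the gripper's body presses on something with over 40 N, if the wrist force passes 120 N, or if a joint passes its speed limit or range.

## Working session

There is one attempt and no reset: what is moved stays moved. The work goes in short steps, each a Python script; the robot and the scene stay as the last script left them, time stands still between calls to the robot, and variables do not carry over. Pictures are saved under pics/ and viewed, and the job is handed in when it is done.

```bash
mkdir -p pics
python3 - <<'E'
from workcell import ctrl
import cv2,numpy as np,pickle
o=ctrl.observe();print(o)
for n in("side","top"):
    d=ctrl.get_image(n);cv2.imwrite(f"pics/{n}0.png",d["img"]);pickle.dump(d,open(f"{n}0.pkl","wb"))
    print(n,{k:v for k,v in d.items() if k!="img"})
E
```

```text
{'time_s': 0.0, 'qpos': array([ 1.25661708e+00,  3.53655444e-01,  1.63417102e+00,  1.37061021e-05,
        1.15518635e+00, -2.40879265e-03]), 'joint_vel': array([ 0.00089454,  0.0010482 , -0.00056951, -0.00014133,  0.00043944,
       -0.00044683]), 'tau': array([ 2.05238146e-03, -6.05244756e+01, -3.42078638e+01,  1.79109074e-04,
        9.18795413e-03,  6.14185115e-05]), 'tcp_pos': array([191.55632383, 594.37802266, 214.34135631]), 'eef_rot': array([ 4.11600722e-04,  8.08315792e-01,  5.88748737e-01, -5.78650060e-04]), 'ft_force': array([-0.52690383,  0.15690642, -0.03298174]), 'moment': array([ 0.02602213,  0.02242627, -0.02854081]), 'finger_gap': 0.9995723485490701}
side {'vertical_fov': 53.2696914842894, 'cx': 312.4494513447904, 'cy': 244.11071243287003, 'dist': array([-0.00682116,  0.        ,  0.        ,  0.        ,  0.        ]), 'extrinsics': array([[ 8.29655623e-01, -5.58006639e-01, -1.73244726e-02,
        -5.04080485e+02],
       [ 3.91213528e-01,  5.58965671e-01,  7.31101467e-01,
        -2.64697592e+02],
       [-3.98275687e-01, -6.13340011e-01,  6.82048758e-01,
        -6.86177991e+02],
       [ 0.00000000e+00,  0.00000000e+00,  0.00000000e+00,
         1.00000000e+00]])}
top {'vertical_fov': 45.5914782117062, 'cx': 328.07763586172337, 'cy': 237.97277283240427, 'dist': array([0.06389662, 0.        , 0.        , 0.        , 0.        ]), 'extrinsics': array([[-4.53200499e-03, -9.99989381e-01,  8.36219705e-04,
         1.19346830e+01],
       [ 9.78173583e-01, -4.25941169e-03,  2.07745757e-01,
        -6.27695526e+02],
       [-2.07739989e-01,  1.75947283e-03,  9.78182499e-01,
        -1.20826237e+03],
       [ 0.00000000e+00,  0.00000000e+00,  0.00000000e+00,
         1.00000000e+00]])}
```

View pics/top0.png

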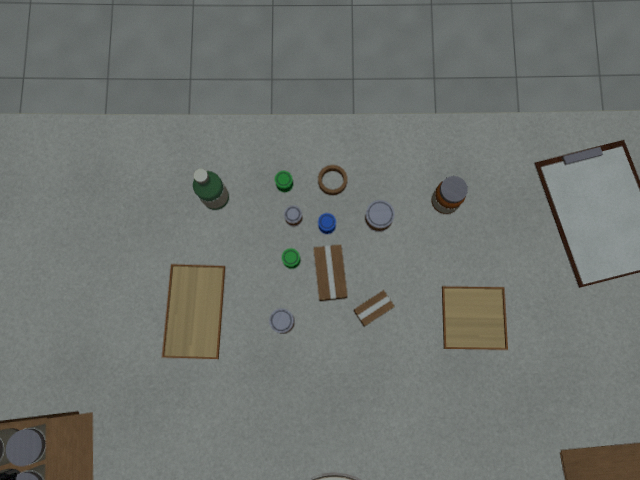

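View pics/side0.png

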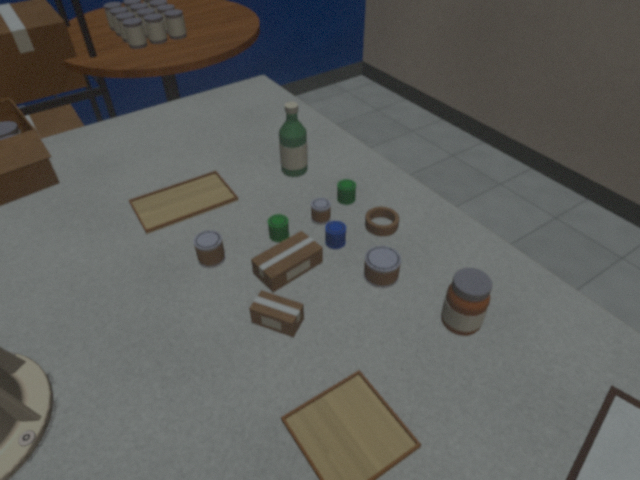

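The top view shows these candidates for the narrow tin: steel with a brown band at (293,215), blue at (327,223), green at (284,180) and green at (291,258). Only (293,215) is steel with brown paper. The wide tin is at (380,215), the middle tin at (282,321), the large carton at (331,272) and the small carton at (374,308). The trays are at (195,311) and (475,318). I'll enlarge this area to confirm.

```bash
cat > h.py <<'E'
import cv2,numpy as np,pickle
def cam(d):
    f=240/np.tan(np.radians(d["vertical_fov"])/2)
    K=np.array([[f,0,d["cx"]],[0,f,d["cy"]],[0,0,1]])
    E=np.diag([1,-1,-1,1.])@d["extrinsics"]
    return K,np.array(d["dist"]),E[:3,:3],E[:3,3]
def proj(d,P):
    K,D,R,t=cam(d);return cv2.projectPoints(np.asarray(P,float).reshape(-1,1,3),cv2.Rodrigues(R)[0],t,K,D)[0].reshape(-1,2)
def back(d,uv,z):
    K,D,R,t=cam(d);p=cv2.undistortPoints(np.asarray(uv,float).reshape(-1,1,2),K,D).reshape(-1,2)
    r=np.c_[p,np.ones(len(p))]@R; c=-R.T@t
    return c+r*((z-c[2])/r[:,2])[:,None]
def tri(ds,uvs):
    A=[];b=[]
    for d,uv in zip(ds,uvs):
        K,D,R,t=cam(d);p=cv2.undistortPoints(np.array(uv,float).reshape(1,1,2),K,D).ravel()
        r=R.T@np.r_[p,1];r/=np.linalg.norm(r);c=-R.T@t;M=np.eye(3)-np.outer(r,r);A.append(M);b.append(M@c)
    return np.linalg.lstsq(np.vstack(A),np.hstack(b),rcond=None)[0]
E
python3 - <<'E'
import cv2
t=cv2.imread("pics/top0.png");s=cv2.imread("pics/side0.png")
cv2.imwrite("pics/t_mid.png",cv2.resize(t[150:345,255:475],None,fx=3.6,fy=3,interpolation=cv2.INTER_CUBIC)[:600] if 0 else cv2.resize(t[160:340,260:470],None,fx=3.3,fy=3.3,interpolation=cv2.INTER_CUBIC))
cv2.imwrite("pics/s_mid.png",cv2.resize(s[160:345,190:430],None,fx=3.2,fy=3.2,interpolation=cv2.INTER_CUBIC))
E
```

```text
(no output)
```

View pics/t_mid.png

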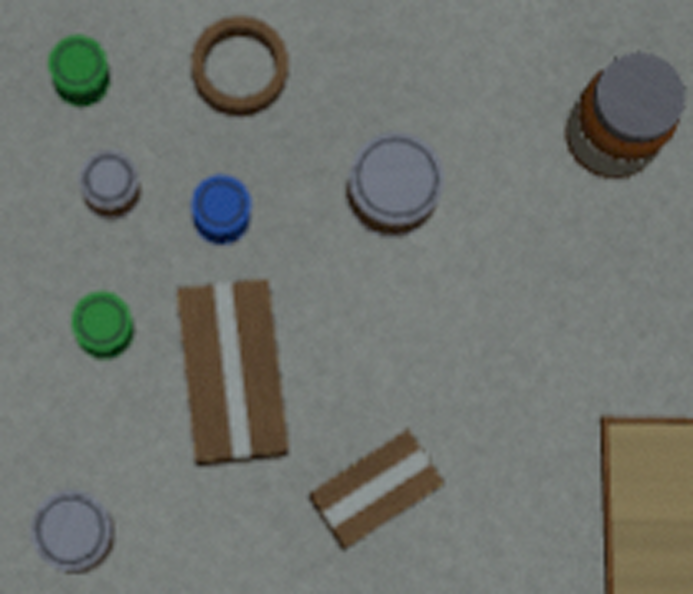

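View pics/s_mid.png

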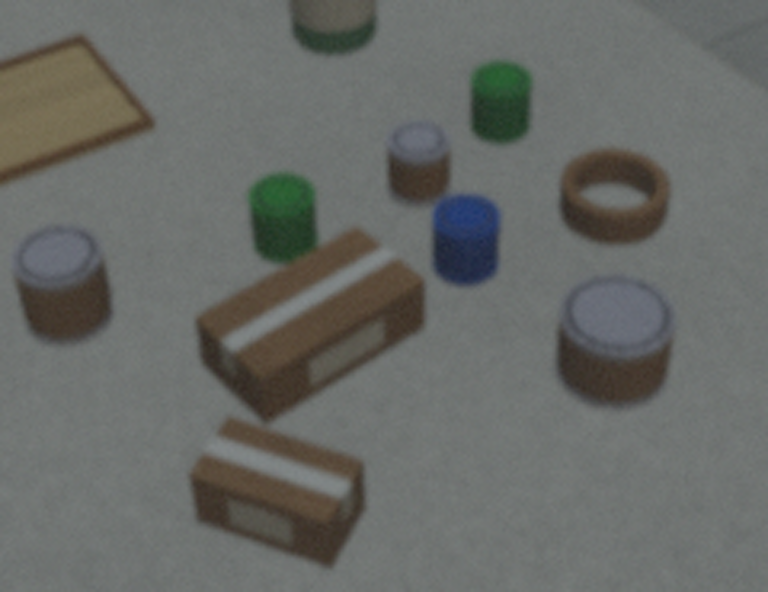

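Both crops confirm it: the steel tin with the brown band, at (109,181) in the top crop and (420,142) in the side crop, is the narrow tin. The blue and green ones are decoys. Next I compute positions and cross-check them between the two views.

```bash
cat > m0.py <<'E'
from h import *
T=pickle.load(open("top0.pkl","rb"));S=pickle.load(open("side0.pkl","rb"))
tc=lambda p:np.array(p)/3.3+[260,160]-0.35
sc=lambda p:np.array(p)/3.2+[190,160]-0.35
if __name__=="__main__":
  np.set_printoptions(precision=1,suppress=True)
  for n,a,b,z in [("narrow",(109,181),(420,142),40),("wide",(396,178),(616,317),45),("middle",(72,530),(59,257),50),("blue",(221,205),(466,217),40),("green1",(78,64),(501,81),40),("green2",(101,318),(283,193),40)]:
    print(n,back(T,tc(a),z)[0,:2],back(S,sc(b),z)[0,:2],"tri",tri([T,S],[tc(a),sc(b)]))
  print("jar",back(T,tc((640,95)),100),"tape",back(T,tc((240,65)),25))
  print("bottlecap",back(T,(201,176),170), back(S,(292,107),170))
  for n,a,b,z in [("large",[(179,287),(269,280),(288,454),(197,461)],[(424,287),(265,374),(200,320),(355,230)],40),("small",[(309,494),(408,430),(443,482),(345,545)],[(228,420),(363,465),(335,515),(195,473)],40)]:
    for d,p in((T,tc(a)),(S,sc(b))):
      P=back(d,p,z)[:,:2];print(n,P.mean(0),[np.linalg.norm(P[i]-P[i-1]) for i in range(4)]);
      for i in range(4):
        e=P[i]-P[i-1];print("   ang",np.degrees(np.arctan2(e[1],e[0]))%180)
  for n,a,b in [("sq",[(443,287),(505,287),(508,349),(442,349)],[(359,374),(418,442)]),("long",[(171,265),(225,266),(218,358),(163,357)],[(130,204),(217,174),(237,199),(149,228)])]:
    for d,p in((T,a),(S,b)):
      P=back(d,p,10)[:,:2];print(n,P.mean(0),[np.linalg.norm(P[i]-P[i-1]) for i in range(len(P))],P.tolist())
E
python3 m0.py
```

```text
narrow [688.7  90.1] [688.2  87.4] tri [689.7  90.2  37.4]
wide [ 688.7 -109.2] [ 684.6 -111.4] tri [ 688.6 -108.9   41.2]
middle [447.4 112. ] [446.4 109.6] tri [447.4 112.2  47.6]
blue [671.2  12.3] [669.3  10.8] tri [671.2  12.5  38. ]
green1 [773.8 112.6] [770.6 110.5] tri [773.9 113.2  37.3]
green2 [591.9  94.8] [589.6  94.5] tri [591.1  95.2  39.1]
jar [[ 730.9 -267.9  100. ]] tape [[777.5  -1.7  25. ]]
bottlecap [[738.9 273.6 170. ]] [[734.6 262.  170. ]]
large [555.8   4.4] [np.float64(120.224122840705), np.float64(62.13427805499051), np.float64(120.36027982173647), np.float64(61.576169688951275)]
   ang 5.84051836263665
   ang 94.28309562370463
   ang 5.572907392207583
   ang 94.14345437929761
large [554.    1.9] [np.float64(65.11378665307858), np.float64(111.01887785640395), np.float64(58.19332801495834), np.float64(115.08157728753642)]
   ang 95.02359466814701
   ang 3.5198846499241085
   ang 98.99086842675666
   ang 7.088505468614992
small [475.4 -91.4] [np.float64(41.28070752837205), np.float64(79.98080626885675), np.float64(41.728491382336415), np.float64(78.55914860907
[... 760 characters left out ...]
0.0692352857143, -257.4992665765622], [521.2403872727493, -386.0619103294814]]
long [473.1 311.8] [np.float64(206.14374427446654), np.float64(123.46796128913272), np.float64(206.6298376301577), np.float64(121.2704587979961)] [[577.7383351128101, 370.0448882689048], [574.6965037032444, 246.61440286691607], [368.22490124082276, 254.69939981589857], [371.6783476870247, 375.92067635067065]]
long [471.7 302.7] [np.float64(102.28737403435231), np.float64(206.59078934270948), np.float64(113.40819756773196), np.float64(195.15602133024254)] [[368.2834267497467, 359.83745440740915], [574.7662731107544, 353.1599998100138], [568.9634728161016, 239.900356581271], [374.62517262498386, 257.74686156900214]]
```

Run:
```python
import cv2,numpy as np
t=cv2.imread("pics/top0.png")
a=cv2.resize(t[250:370,150:240],None,fx=4,fy=4,interpolation=cv2.INTER_CUBIC)
b=cv2.resize(t[250:370,430:520],None,fx=4,fy=4,interpolation=cv2.INTER_CUBIC)
cv2.imwrite("pics/trays.png",np.hstack([a,b]))
```

```text
(no output)
```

View pics/trays.png

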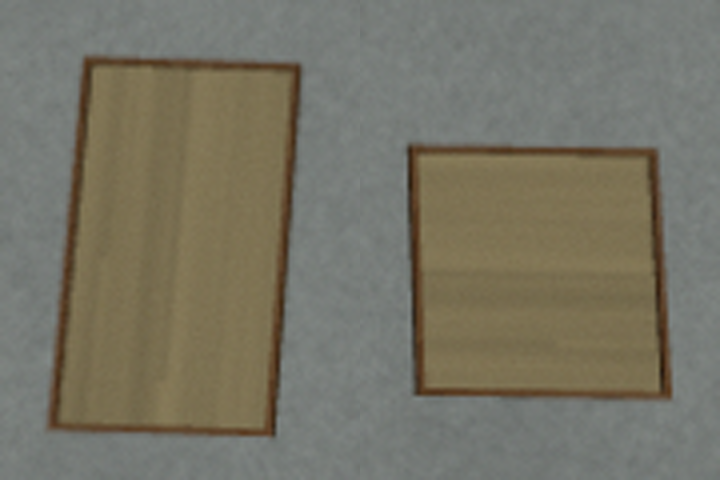

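Run:
```python
from m0 import *
np.set_printoptions(precision=1,suppress=True)
L=np.array([(84,57),(301,65),(275,436),(48,430)])/4+[150,250]-.4
Q=np.array([(408-360,146),(657-360,149),(671-360,398),(416-360,394)])/4+[430,250]-.4
for p in(L,Q):
    P=back(T,p,10)[:,:2];print(P.mean(0),P.tolist(),[np.linalg.norm(P[i]-P[i-1]) for i in range(4)])
    for i in range(4):
        e=P[i]-P[i-1];print((np.degrees(np.arctan2(e[1],e[0]))+45)%90-45)
from workcell import ctrl
# tool-down quats: R for tool x at yaw a
from scipy.spatial.transform import Rotation as Ro
for a in (0,45,90,135):
    r=Ro.from_euler('z',a,degrees=True)*Ro.from_euler('x',180,degrees=True);q=r.as_quat()[[3,0,1,2]]
    for p in((689,89,200),(688,-110,200),(447,111,200),(455,-320,250),(473,312,200)):
        s=ctrl.ik(list(p),list(q));print(a,p,None if s is None else s)
```

```text
[473.5 312.7] [[580.4179152380453, 371.09907348137114], [575.0477251471489, 246.9701064452931], [366.9207265608166, 253.87348940460592], [371.499009214028, 378.97640554702446]] [np.float64(209.06736152432967), np.float64(124.24507796712153), np.float64(208.2414565758655), np.float64(125.18666182700815)]
-2.1593267241513985
-2.4772418890905783
-1.899752324551315
-2.095868512469906
[ 455.8 -318.9] [[526.1098808214249, -249.74068730779064], [524.1538440132897, -390.4830639170825], [385.55297910000746, -387.99511460693594], [387.5025720765164, -247.36342983688192]] [np.float64(138.62769344755534), np.float64(140.7559684476169), np.float64(138.62319303233414), np.float64(140.64519783497016)]
-0.9825850314958586
-0.7962451782064051
-1.0283751655987032
-0.7942470033476638
0 (689, 89, 200) [ 0.1  0.5  1.5 -0.   1.2  0.1]
0 (688, -110, 200) [-0.2  0.5  1.5 -0.   1.2 -0.2]
0 (447, 111, 200) [ 0.2  0.1  2.  -0.   1.   0.2]
0 (455, -320, 250) [-0.6  0.2  1.7 -0.   1.2 -0.6]
0 (473, 312, 200) [ 0.6  0.3  1.8 -0.   1.1  0.6]
45 (689, 89, 200) [ 0.1  0.5  1.5 -0.   1.2 -0.7]
45 (688, -110, 200) [-0.2  0.5  1.5 -0.   1.2 -0.9]
45 (447, 111, 200) [ 0.2  0.1  2.  -0.   1.  -0.5]
45 (455, -320, 250) [-0.6  0.2  1.7 -0.   1.2 -1.4]
45 (473, 312, 200) [ 0.6  0.3  1.8 -0.   1.1 -0.2]
90 (689, 89, 200) [ 0.1  0.5  1.5 -0.   1.2 -1.4]
90 (688, -110, 200) [-0.2  0.5  1.5  0.   1.2 -1.7]
90 (447, 111, 200) [ 0.2  0.1  2.  -0.   1.  -1.3]
90 (455, -320, 250) [-0.6  0.2  1.7  0.   1.2 -2.2]
90 (473, 312, 200) [ 0.6  0.3  1.8 -0.   1.1 -1. ]
135 (689, 89, 200) [ 0.1  0.5  1.5  0.   1.2 -2.2]
135 (688, -110, 200) [-0.2  0.5  1.5  0.   1.2 -2.5]
135 (447, 111, 200) [ 0.2  0.1  2.   0.   1.  -2.1]
135 (455, -320, 250) [-0.6  0.2  1.7  0.   1.2 -3. ]
135 (473, 312, 200) [ 0.6  0.3  1.8 -0.   1.1 -1.8]
```

```bash
cat > r.py <<'E'
from h import *
from workcell import ctrl
from scipy.spatial.transform import Rotation as Ro
np.set_printoptions(precision=2,suppress=True)
def q(a):
    return list((Ro.from_euler('z',a,degrees=True)*Ro.from_euler('x',180,degrees=True)).as_quat()[[3,0,1,2]])
def st(m=""):
    o=ctrl.observe();print(m,"t",round(o["time_s"],1),"tcp",o["tcp_pos"],"F",o["ft_force"],"gap",round(o["finger_gap"]*85,1),"j6",round(o["qpos"][5],2));return o
def snap(tag):
    for n in("side","top"):
        d=ctrl.get_image(n);cv2.imwrite(f"pics/{n}_{tag}.png",d["img"]);pickle.dump(d,open(f"{n}_{tag}.pkl","wb"))
def pick(x,y,yaw,z=25,op=1.0,up=220,effort=40):
    ctrl.set_gripper(op,effort)
    ctrl.movep([x,y,up],q(yaw))
    ctrl.movel([x,y,z+40],velocity=250);ctrl.movel([x,y,z],velocity=80)
    st("down");ctrl.set_gripper(0.0,effort);st("gripped")
    ctrl.movel([x,y,z+20],velocity=80);ctrl.movel([x,y,up],velocity=250);return st("lifted")
def place(x,y,yaw,z,up=220,op=0.9):
    ctrl.movel([x,y,up],q(yaw),velocity=250)
    ctrl.movel([x,y,z+25],velocity=200);ctrl.movel([x,y,z],velocity=40)
    st("placed");ctrl.set_gripper(op);st("open")
    ctrl.movel([x,y,z+30],velocity=80);ctrl.movel([x,y,up],velocity=250)
E
python3 - <<'E'
from r import *
pick(687.5,-110,0)
E
```

```text
down t 4.8 tcp [ 687.4  -110.01   24.67] F [-0.39 -0.01  0.48] gap 84.9 j6 -0.16
gripped t 5.5 tcp [ 689.87 -110.49   28.86] F [-3.49 -0.38 21.79] gap -0.0 j6 -0.16
lifted t 6.8 tcp [ 686.51 -109.82  218.18] F [ 0.12 -0.63  0.36] gap -0.1 j6 -0.16
```

Run:
```python
from r import *
snap("a")
```

```text
(no output)
```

View pics/side_a.png

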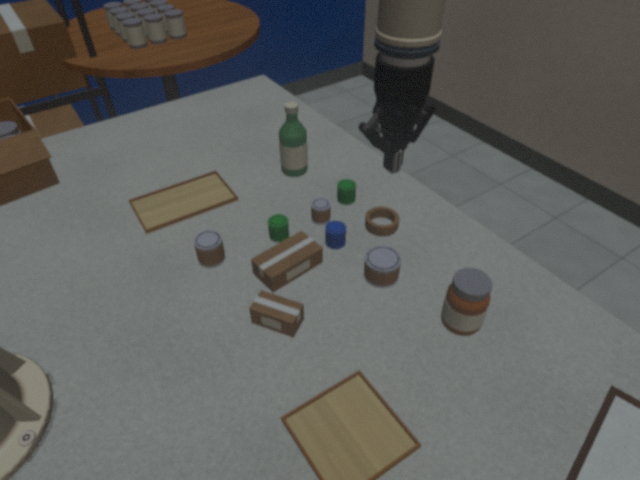

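View pics/top_a.png

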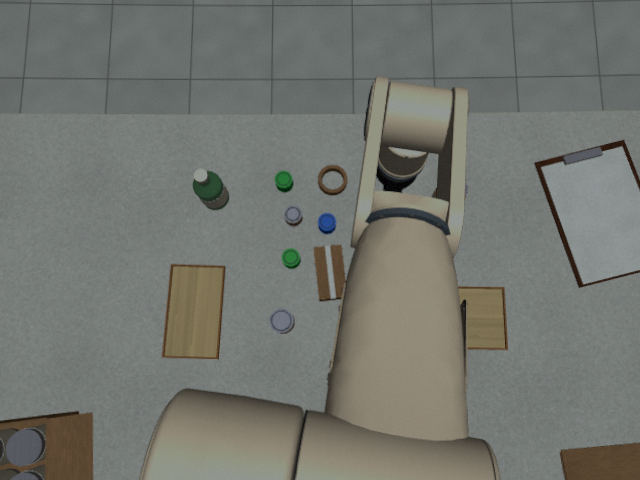

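Run:
```python
from r import *
o=st();d=pickle.load(open("side_a.pkl","rb"));t=pickle.load(open("top_a.pkl","rb"))
p=o["tcp_pos"]
print(proj(d,[p,p-[0,0,17]]),proj(t,[p,p-[0,0,17]]),proj(d,[[687.5,-110,45],[687,-110,0]]))
print(np.abs(d["extrinsics"]-pickle.load(open("side0.pkl","rb"))["extrinsics"]).max())
s=d["img"];cv2.imwrite("pics/ga.png",cv2.resize(s[90:310,330:500],None,fx=2.7,fy=2.7,interpolation=cv2.INTER_CUBIC))
```

```text
t 6.9 tcp [ 686.25 -109.81  217.46] F [ 0.3  -0.64 -1.25] gap 0.4 j6 -0.16
[[391.42 178.91]
 [390.39 187.78]] [[387.75 193.16]
 [386.88 195.56]] [[382.91 257.62]
 [380.69 274.9 ]]
0.0
```

View pics/ga.png

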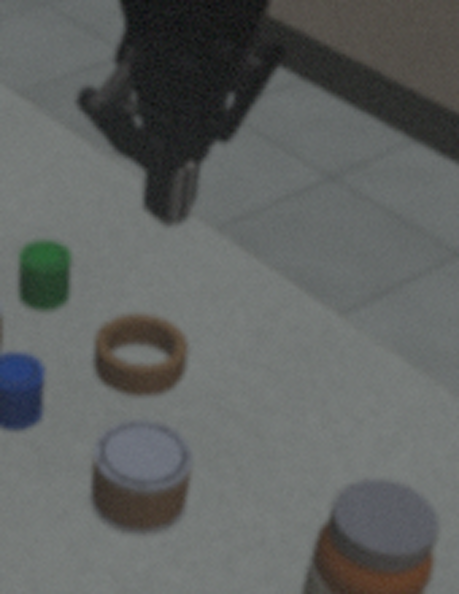

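Run:
```python
from r import *
t=cv2.imread("pics/top_a.png");a=cv2.resize(t[130:220,350:470],None,fx=6,fy=6,interpolation=cv2.INTER_CUBIC)
cv2.imwrite("pics/gt.png",cv2.convertScaleAbs(a,alpha=2.2))
```

```text
(no output)
```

View pics/gt.png

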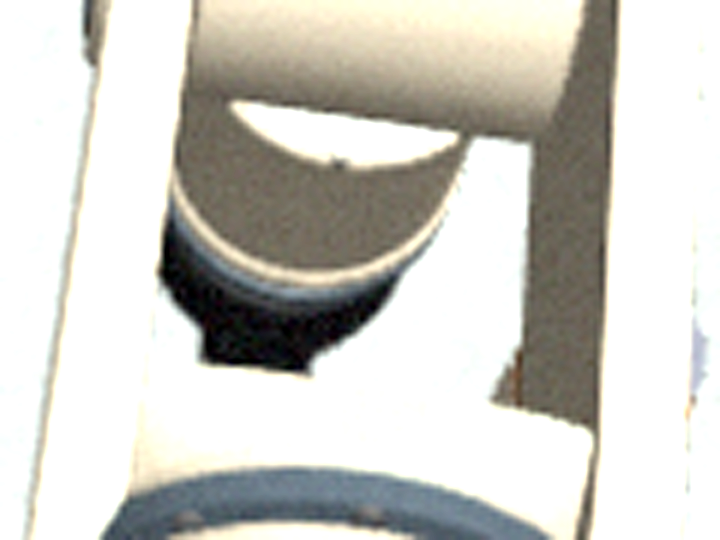

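Fingers closed to 0 without the tin. The visible tip, at side pixel (393,172), sits about 16 px above where the reported TCP projects. I'll check for a hand-eye discrepancy at a clear spot.

Run:
```python
from r import *
ctrl.movel([560,-200,220],velocity=250);ctrl.movel([560,-200,60],velocity=200)
o=st();snap("b");p=o["tcp_pos"]
d=pickle.load(open("side_b.pkl","rb"));t=pickle.load(open("top_b.pkl","rb"))
P=proj(d,[p,p-[0,0,17]]);print(P,proj(t,[p,p-[0,0,17]]))
s=d["img"].copy();c=P[0].astype(int)
cv2.circle(s,tuple(P[1].astype(int)),1,(0,0,255),-1)
x0,y0=c[0]-90,c[1]-120;a=cv2.resize(s[y0:y0+180,x0:x0+180],None,fx=3.3,fy=3.3,interpolation=cv2.INTER_CUBIC);print(x0,y0)
cv2.imwrite("pics/gb.png",cv2.convertScaleAbs(a,alpha=1.6))
```

```text
t 8.6 tcp [ 561.03 -200.01   60.84] F [-0.43 -0.68  0.15] gap 0.1 j6 -0.35
[[358.62 316.33]
 [358.1  323.08]] [[422.76 267.55]
 [421.53 268.74]]
268 196
```

View pics/gb.png

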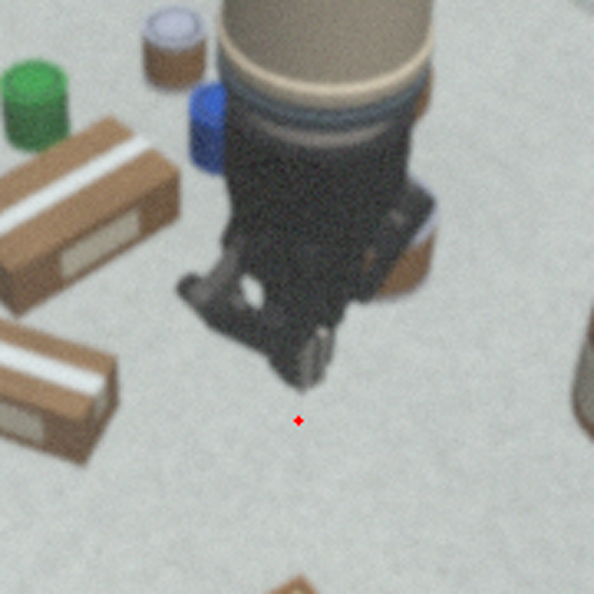

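View pics/top_b.png

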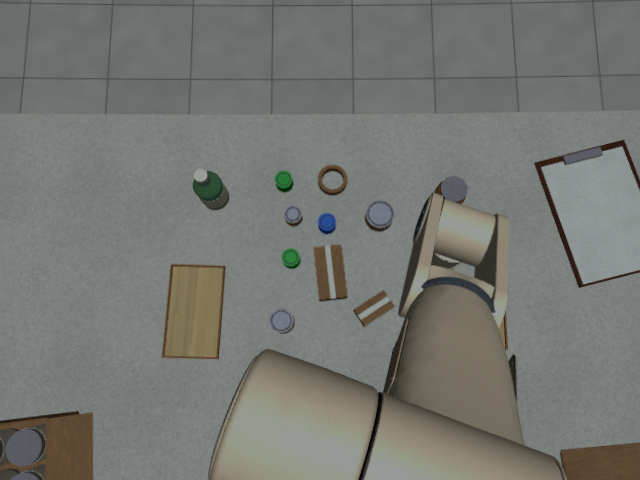

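Run:
```python
from r import *
for z in (40,30,24,20,17,14,11,8,5,2,-1,-4,-7):
    ctrl.movel([560,-200,z],velocity=40);ctrl.sleep(0.15)
    o=ctrl.observe();print(z,o["tcp_pos"][2],o["ft_force"])
    if o["ft_force"][2]>6:break
snap("c")
d=pickle.load(open("side_c.pkl","rb"));p=o["tcp_pos"]
P=proj(d,[p,p-[0,0,17]]);print(P)
a=cv2.resize(d["img"][230:380,280:460],None,fx=4,fy=4,interpolation=cv2.INTER_CUBIC)
cv2.imwrite("pics/gc.png",cv2.convertScaleAbs(a,alpha=1.6))
ctrl.movel([560,-200,60],velocity=150)
```

```text
40 40.18207762984881 [-0.17  0.34  0.19]
30 30.047803189109775 [ 0.59  0.24 -0.71]
24 23.98839899372031 [ 0.5  -1.32  0.22]
20 19.996592396719056 [ 0.27 -0.18 -0.33]
17 17.010492305765784 [-0.65  0.32  0.93]
14 14.001486849717935 [-0.   -0.04 -0.77]
11 10.959788001205478 [ 0.77  0.17 -0.14]
8 7.97990404557717 [ 0.27 -1.2   0.46]
5 4.986320692093739 [-0.11  0.29 -0.16]
2 1.9723611599688773 [-0.14  0.39 -0.49]
-1 -1.0140641965561137 [-0.35 -0.08 -0.01]
-4 -4.008391260733969 [ 0.08 -0.26 -0.34]
-7 -7.027944916674252 [-0.14  0.33  0.43]
[[356.12 342.38]
 [355.67 348.36]]
```

View pics/gc.png

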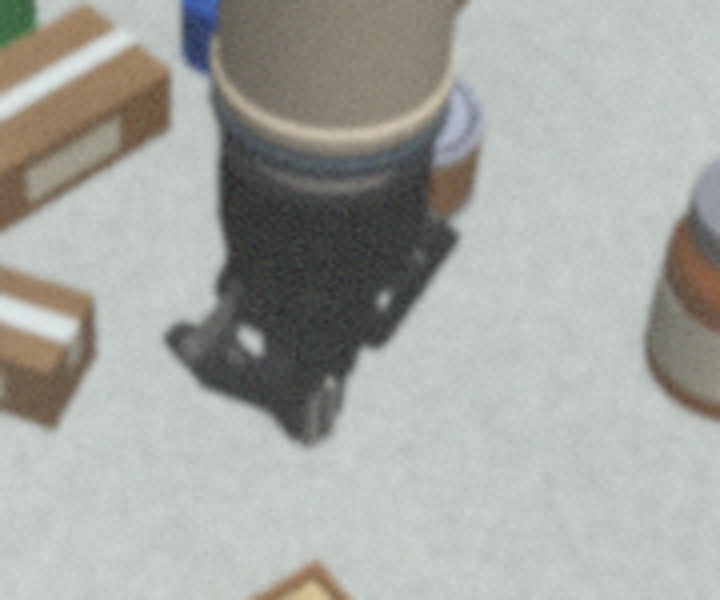

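The tip would be at −24 mm by the stated geometry, yet there is no contact, so the real tip is higher than reported. I'll find the actual contact height.

Run:
```python
from r import *
ctrl.movel([560,-200,-6],velocity=80)
for z in range(-8,-30,-1):
    ctrl.movel([560,-200,z],velocity=20);ctrl.sleep(0.1)
    o=ctrl.observe()
    if o["ft_force"][2]>4:break
print(z,o["tcp_pos"],o["ft_force"],o["time_s"])
d=ctrl.get_image("side");pickle.dump(d,open("side_d.pkl","wb"))
p=o["tcp_pos"];P=proj(d,[p,p-[0,0,17],[p[0],p[1],0]]);print(P)
a=cv2.resize(d["img"][280:380,300:420],None,fx=6,fy=6,interpolation=cv2.INTER_CUBIC)
cv2.imwrite("pics/gd.png",cv2.convertScaleAbs(a,alpha=1.6))
ctrl.movel([560,-200,60],velocity=150)
```

```text
-17 [ 560.04 -200.    -16.14] [-3.32  0.59 10.07] 19.675
[[355.9  345.59]
 [355.45 351.48]
 [356.33 339.84]]
```

View pics/gd.png

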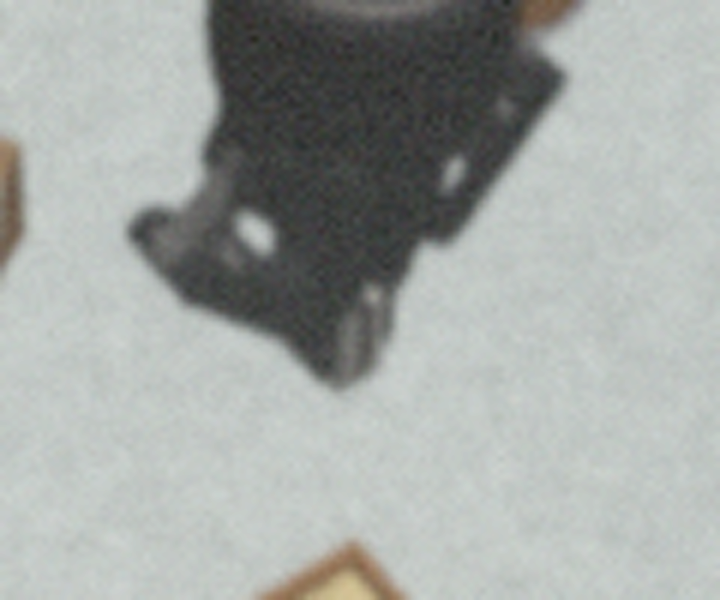

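Run:
```python
from r import *
d=pickle.load(open("side_d.pkl","rb"));print("corner at first contact",back(d,(357.2,344.7),0))
ctrl.movel([380,-120,60],velocity=250);ctrl.movel([380,-120,0],velocity=120)
for z in range(-3,-50,-2):
    ctrl.movel([380,-120,z],velocity=30)
    o=ctrl.observe()
    if o["ft_force"][2]>4:break
print(z,o["tcp_pos"],o["ft_force"],o["time_s"],o["qpos"])
d=ctrl.get_image("side");pickle.dump(d,open("side_e.pkl","wb"))
p=o["tcp_pos"];P=proj(d,[[p[0],p[1],0]]);print(P)
x0,y0=(P[0]-[80,60]).astype(int);print(x0,y0)
a=cv2.resize(d["img"][y0:y0+100,x0:x0+130],None,fx=6,fy=6,interpolation=cv2.INTER_CUBIC)
cv2.imwrite("pics/ge.png",cv2.convertScaleAbs(a,alpha=1.6))
ctrl.movel([380,-120,60],velocity=150)
```

```text
corner at first contact [[ 555.33 -208.37    0.  ]]
-17 [ 380.22 -120.07  -16.23] [-3.53  0.7  21.65] 23.9833 [-0.31  0.42  2.26 -0.    0.46 -0.31]
[[236.31 358.71]]
156 298
```

View pics/ge.png

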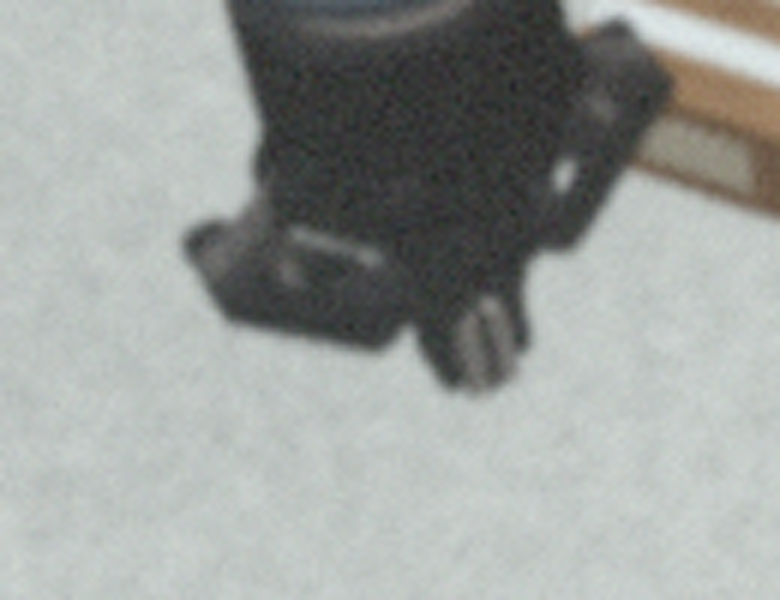

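Contact is at TCP z ≈ −16 at both radii, so the tool sits a constant ~33 mm above what is reported, and xy agrees. I'll apply that correction to z and retry the wide tin, which hasn't moved noticeably.

Run:
```python
from r import *
d=pickle.load(open("side_e.pkl","rb"));print("corner 2",back(d,(236.5,363.8),0))
b=pickle.load(open("side_b.pkl","rb"));print(np.abs(b["extrinsics"]-d["extrinsics"]).max())
import r
ctrl.movel([380,-120,190],velocity=250)
pick(687.5,-110,0,z=-9,up=190)
```

```text
corner 2 [[ 376.13 -128.66    0.  ]]
0.0
down t 28.8 tcp [ 687.39 -109.98   -9.4 ] F [-0.71 -0.32  0.32] gap 84.7 j6 -0.16
gripped t 29.1 tcp [ 688.17 -110.1    -8.14] F [0.04 0.92 4.14] gap 63.4 j6 -0.16
lifted t 30.4 tcp [ 686.39 -109.82  188.2 ] F [ 0.28  0.05 -2.43] gap 62.7 j6 -0.16
```

Gap is 63 mm, so the tin is held. Now to place it.

Run:
```python
from r import *
place(455.5,-319.5,0,-4.5,up=190)
pick(447,111.3,0,z=-9,up=190)
```

```text
placed t 33.5 tcp [ 455.08 -319.22   -4.24] F [-4.01  3.89 10.25] gap 62.9 j6 -0.61
open t 33.8 tcp [ 455.57 -319.54   -4.68] F [ 0.81  0.09 -0.3 ] gap 76.4 j6 -0.61
down t 38.4 tcp [447.19 111.37  -8.77] F [ 0.02 -0.55  0.03] gap 84.7 j6 0.24
gripped t 38.8 tcp [447.39 111.39  -8.43] F [ 0.25 -0.06  5.35] gap 51.1 j6 0.24
lifted t 40.1 tcp [446.06 111.07 188.71] F [-0.58  0.75 -1.03] gap 51.0 j6 0.24
```

Run:
```python
from r import *
snap("f")
t=cv2.imread("pics/top_f.png");s=cv2.imread("pics/side_f.png")
a=cv2.resize(t[260:380,415:535],(480,480),interpolation=cv2.INTER_CUBIC);b=cv2.resize(s[340:480,280:420],(480,480),interpolation=cv2.INTER_CUBIC)
a=a.copy();cv2.imwrite("pics/f.png",cv2.convertScaleAbs(cv2.resize(np.hstack([a,b]),None,fx=.83,fy=1),alpha=1.5) if 0 else cv2.convertScaleAbs(np.hstack([a,b])[:, :800],alpha=1.5))
```

```text
(no output)
```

View pics/f.png

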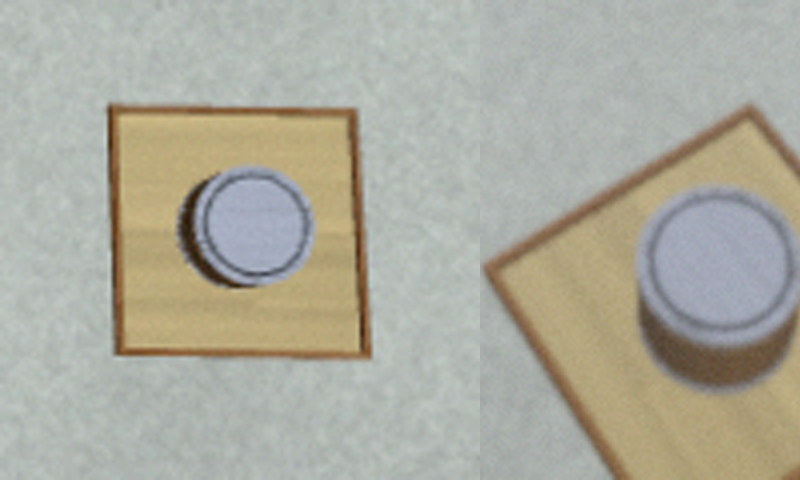

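Run:
```python
from m0 import *
print(back(T,np.array((254,226))/4+[415,260]-.4,49),back(S,(280+237/480*140-.4,340+267/480*140-.4),49))
```

```text
[[ 455.28203286 -318.0977463    49.        ]] [[ 451.78597401 -319.71782586   49.        ]]
```

The lid sits at (455,−318), on the tray centre to within 1 mm. Next the middle tin, then the narrow tin.

Run:
```python
from r import *
place(455.2,-319,0,40.5,up=190,op=0.8)
pick(688.5,89,-45,z=-9,op=0.7,up=190)
snap("g")
t=cv2.imread("pics/top_g.png");s=cv2.imread("pics/side_g.png")
a=cv2.resize(t[260:380,415:515],(400,480),interpolation=cv2.INTER_CUBIC);b=cv2.resize(s[340:480,280:400],(400,467),interpolation=cv2.INTER_CUBIC)
b=np.vstack([b,np.zeros((13,400,3),np.uint8)])
cv2.imwrite("pics/g.png",cv2.convertScaleAbs(np.hstack([a,b]),alpha=1.5))
```

```text
placed t 43.6 tcp [ 454.82 -318.76   40.63] F [-3.44  2.27  6.78] gap 51.0 j6 -0.61
open t 44.0 tcp [ 455.23 -319.     40.32] F [ 0.48 -0.88  0.95] gap 67.6 j6 -0.61
down t 48.5 tcp [688.36  89.01  -9.36] F [0.46 0.37 0.09] gap 59.5 j6 0.91
gripped t 48.8 tcp [689.08  89.1   -8.31] F [ 0.73 -0.1   1.95] gap 38.8 j6 0.91
lifted t 50.1 tcp [687.42  88.86 188.25] F [-0.36 -0.54 -2.19] gap 38.8 j6 0.91
```

View pics/g.png

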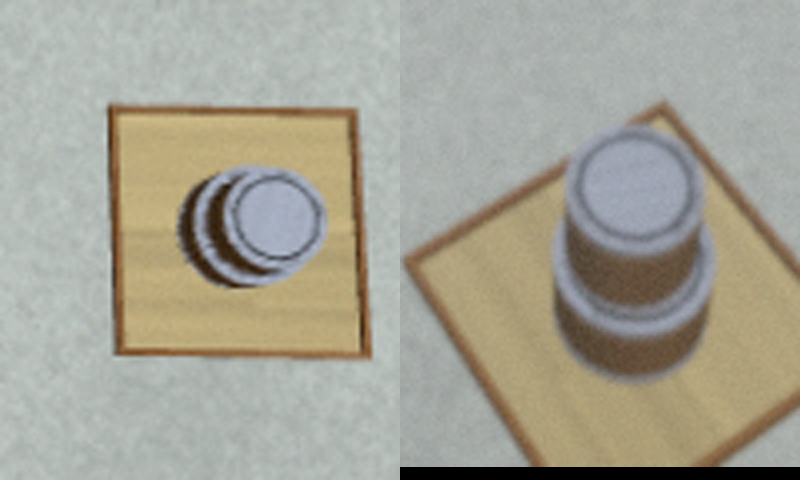

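View pics/side_g.png

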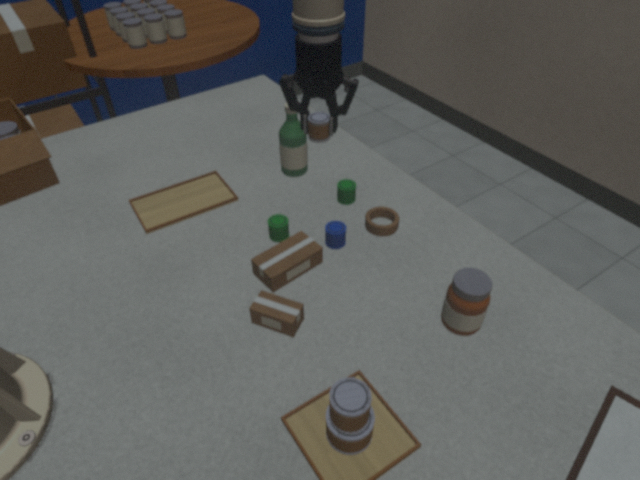

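Run:
```python
from m0 import *
print(back(T,np.array((276,219))/4+[415,260]-.4,99),back(S,(280+235/3.333-.4,340+189/3.335-.4),99))
```

```text
[[ 455.27552842 -316.74569057   99.        ]] [[ 453.49611672 -317.48382268   99.        ]]
```

Run:
```python
from r import *
place(454.8,-318,-45,90.5,up=190,op=0.75)
pick(555.2,3.7,95.2,z=-9,op=1.0,up=190,effort=50)
snap("h")
t=cv2.imread("pics/top_h.png");s=cv2.imread("pics/side_h.png")
a=cv2.resize(t[260:380,415:515],(400,480),interpolation=cv2.INTER_CUBIC);b=cv2.resize(s[340:480,280:400],(400,467),interpolation=cv2.INTER_CUBIC)
b=np.vstack([b,np.zeros((13,400,3),np.uint8)])
cv2.imwrite("pics/h.png",cv2.convertScaleAbs(np.hstack([a,b]),alpha=1.5))
```

```text
placed t 53.5 tcp [ 454.57 -317.87   90.64] F [-1.78  0.8   5.52] gap 38.7 j6 0.17
open t 53.9 tcp [ 454.79 -318.01   90.35] F [0.15 0.3  1.05] gap 63.6 j6 0.17
down t 58.2 tcp [555.05   3.71  -9.31] F [-0.59 -0.07 -0.12] gap 85.0 j6 -1.66
gripped t 58.5 tcp [555.68   3.75  -8.31] F [-0.67  0.94  5.78] gap 63.0 j6 -1.66
lifted t 59.8 tcp [554.12   3.69 188.58] F [ 0.14 -0.13 -3.58] gap 63.1 j6 -1.66
```

View pics/h.png

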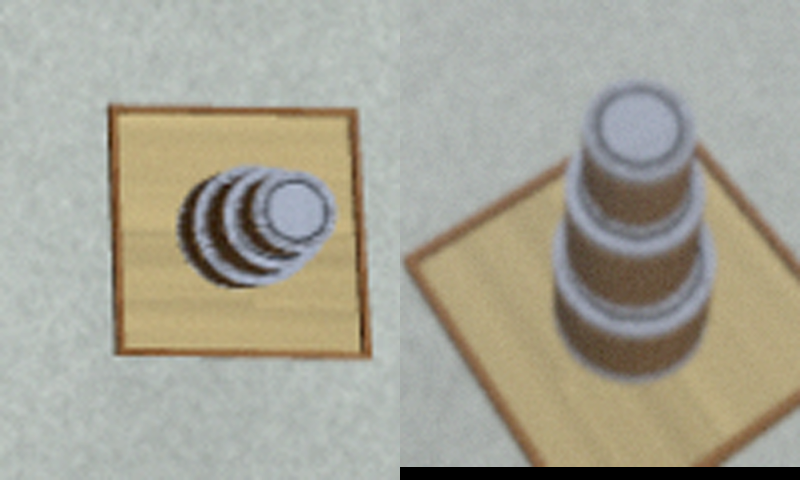

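View pics/side_h.png

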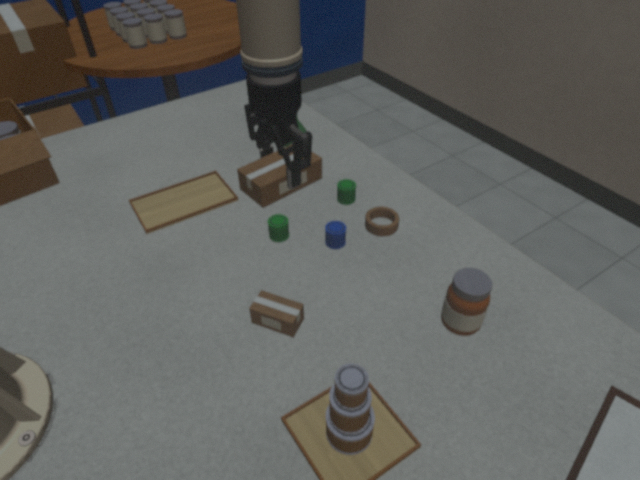

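Run:
```python
from m0 import *
print(back(T,np.array((295,211))/4+[415,260]-.4,139),back(S,(280+239/3.333-.4,340+129/3.335-.4),139))
from r import *
place(473,312.3,87.9,-4.5,up=190,op=0.88)
pick(475,-92,32.2,z=-9,op=0.85,up=190,effort=50)
snap("i")
t=cv2.imread("pics/top_i.png");s=cv2.imread("pics/side_i.png")
a=cv2.resize(t[250:370,150:250],(400,480),interpolation=cv2.INTER_CUBIC);b=cv2.resize(s[140:260,120:250],(433,400),interpolation=cv2.INTER_CUBIC)[:,:400]
b=np.vstack([b,np.zeros((80,400,3),np.uint8)])
cv2.imwrite("pics/i.png",cv2.convertScaleAbs(np.hstack([a,b]),alpha=1.5))
```

```text
[[ 456.26751732 -315.7595358   139.        ]] [[ 454.29197817 -316.41718655  139.        ]]
placed t 63.1 tcp [472.52 312.06  -4.3 ] F [-3.97 -2.78  8.14] gap 62.8 j6 -0.95
open t 63.4 tcp [473.2  312.44  -4.57] F [-1.13 -0.14  0.47] gap 74.9 j6 -0.95
down t 67.9 tcp [475.15 -92.07  -8.83] F [-0.6   0.12  1.27] gap 72.5 j6 -0.76
gripped t 68.2 tcp [475.48 -92.08  -8.37] F [-0.66  1.1   4.97] gap 42.9 j6 -0.76
lifted t 69.5 tcp [474.06 -91.81 188.68] F [-0.26  0.66 -1.59] gap 42.9 j6 -0.76
```

View pics/i.png

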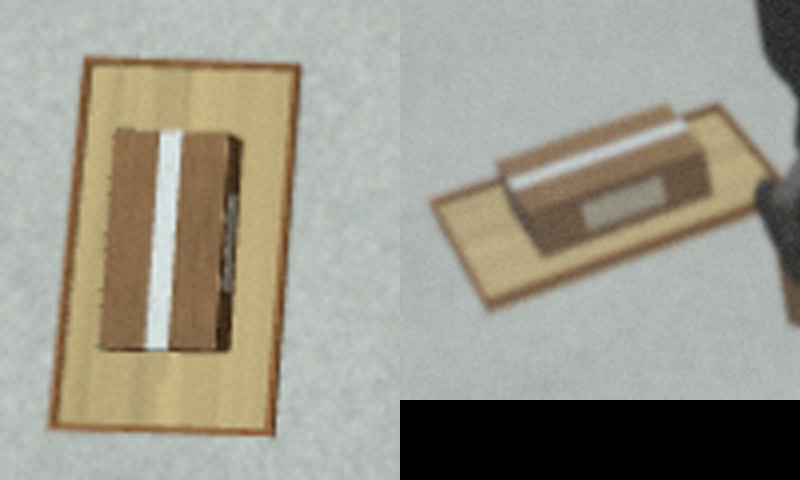

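View pics/side_i.png

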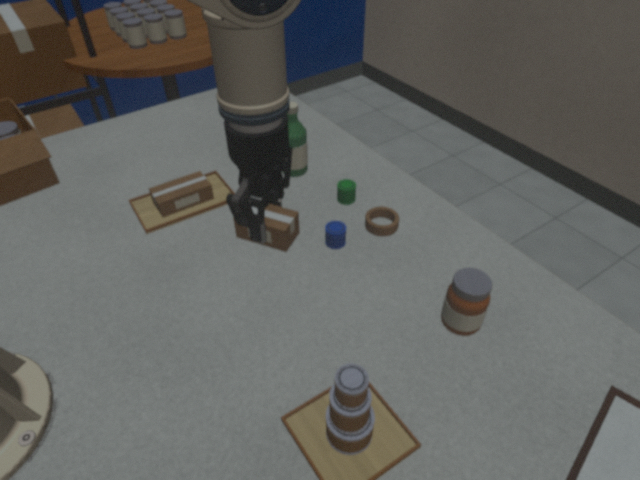

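Run:
```python
from m0 import *
P=back(T,np.array([(114,129),(230,133),(217,351),(99,349)])/4+[150,250]-.4,44)[:,:2];c=P.mean(0);print(c,P)
from r import *
assert np.hypot(*(c-[473.3,312.5]))<6
place((c[0]+473)/2,(c[1]+312.3)/2,87.9,35.5,up=190,op=0.75)
ctrl.movel([430,0,190],velocity=250);ctrl.sleep(0.3);st()
snap("j")
t=cv2.imread("pics/top_j.png");s=cv2.imread("pics/side_j.png")
a=cv2.resize(t[250:370,150:250],(400,480),interpolation=cv2.INTER_CUBIC);b=cv2.resize(s[140:260,120:240],(400,400),interpolation=cv2.INTER_CUBIC)
b=np.vstack([b,np.zeros((80,400,3),np.uint8)])
cv2.imwrite("pics/j.png",cv2.convertScaleAbs(np.hstack([a,b]),alpha=1.5))
```

```text
[472.92773367 311.7975667 ] [[534.12668964 342.98181117]
 [531.45759496 278.82940071]
 [412.21870816 280.78110745]
 [413.9079419  344.59794748]]
placed t 72.9 tcp [472.49 311.78  35.63] F [-2.47 -1.14  8.33] gap 42.7 j6 -0.95
open t 73.3 tcp [472.99 312.08  35.32] F [-0.42 -0.02 -0.12] gap 63.7 j6 -0.95
 t 76.2 tcp [430.04   0.47 189.95] F [ 0.54 -0.39 -0.7 ] gap 63.5 j6 -1.54
```

View pics/j.png

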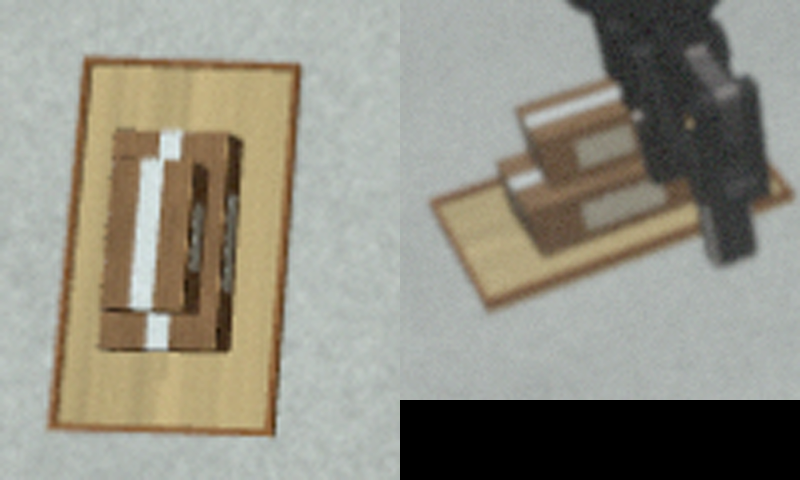

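View pics/top_j.png

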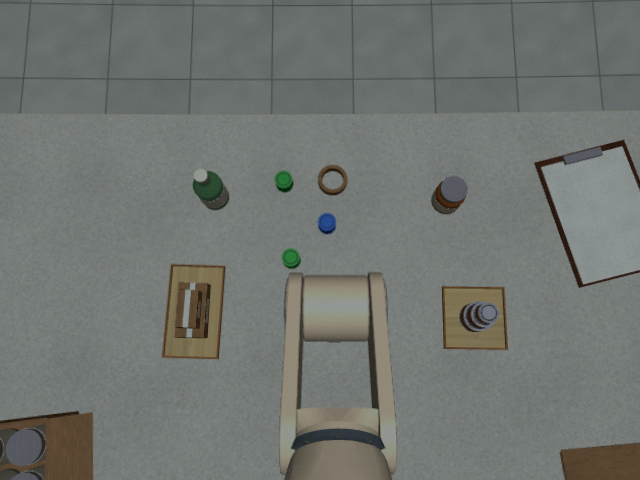

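View pics/side_j.png

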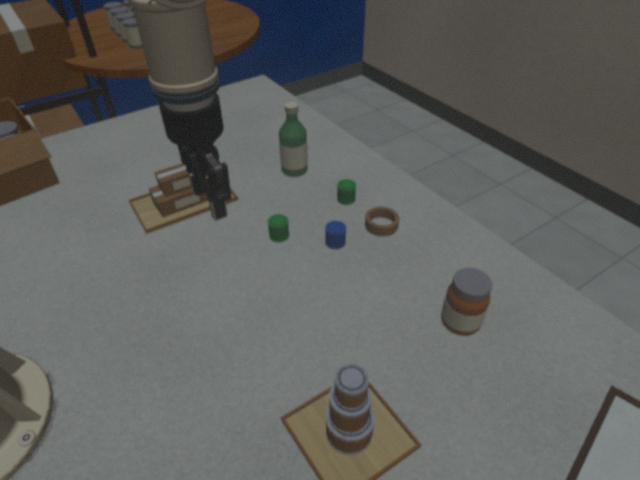

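Run:
```python
from m0 import *
P=back(T,np.array([(113,156),(196,160),(185,313),(103,309)])/4+[150,250]-.4,84)[:,:2];print(P.mean(0),[np.linalg.norm(P[i]-P[i-1]) for i in range(4)],[np.degrees(np.arctan2(*(P[i]-P[i-1])[::-1])) for i in range(4)])
```

```text
[472.38002    310.85424805] [np.float64(81.08485036951971), np.float64(44.41291410503196), np.float64(81.1240500363916), np.float64(43.231937099639026)] [np.float64(-0.6198587678669731), np.float64(-93.19121324406589), np.float64(178.5441513104613), np.float64(86.69794401981262)]
```

The small carton is centred on the large one within about 1 mm and 1–2°. The jar, bottle and tape look unmoved: (453,190), (208,188) and (332,180), the same as at the start. Handing in.

Run:
```python
from r import *
print(ctrl.hand_in());st()
```

```text
the job is handed in; nothing more can be done
None
the job is handed in; nothing more can be done
```

Both piles are built and the job is handed in, at about 76 s of the allowed 134 s; `hand_in()` gives no verdict.

**Tins:** they are stacked wide, middle, narrow in the square tray. In the top view:
- The wide tin is about 1 mm from the tray's middle.
- The middle tin is about 1.5 mm from the wide one.
- The narrow tin is about 1.5 mm from the middle one.

**Cartons:** in the top view, the large carton is about 1 mm from the long tray's middle. The small carton is about 1 mm from the large one's centre. Both lie along the tray within about 2°.

**Others:** the jar, bottle and tape roll show at the same pixels as at the start. The blue and green decoys were not touched.

**Checks that failed or disagreed:**
- **First grasp missed:** my first try at the wide tin closed on nothing. The shut fingers pressed down on something, probably the tin's lid, with about 22 N. The tin did not move noticeably.
- **Height offset:** two light table touches, one reaching 22 N, showed the fingertips about 33 mm higher than the reported TCP and stated tool lengths give. I corrected every later height by that amount. I did not find the cause.
- **Camera disagreement:** the side and top views differed by 1–4 mm on the objects, and I relied mainly on the top view. In the last side picture the gripper hid part of the carton pile, so I checked the small carton's final position only from the top.
- **Level and seating:** I judged these by eye from the pictures and did not measure them separately.

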